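# Settle the rocking half-round plate rest on its mat

## Robot

A 7-joint arm with a two-finger parallel gripper is mounted at the origin on the work surface. World frame = base frame: x ahead of the robot, y to its left, z up, the work surface at z = 0. Lengths are in m, angles in degrees, forces in N, time in s.
With the tool pointing down it reaches from about 0.425 to 0.875 m from the base axis. Payload 4.7 kg.
Tool frame: the origin (TCP) lies midway between the tips of the shut fingers; the grasp point (between the pads) lies 19 mm behind it; z points along the fingers, x is the direction in which the jaws open and shut, and the axes are right-handed (so a half turn about z gives the same grasp; the last joint's range is limited). The gripper opens to 87 mm and grips with 3 to 60 N. Pads are 19 mm wide; open, the fingers measure 117 mm over their backs; the gripper's body (75 mm by 190 mm) begins 51 mm behind the grasp point.
Start: joints at [0.808, 18.392, -4.016, 83.108, 1.295, 78.541, -3.26], TCP at [0.65, -0, 0.223] pointing down, gripper open.
Joint ranges: [-163.93, 163.93], [-17.29, 119.83], [-79.2, 71.16], [3.27, 140.29], [-89.18, 269.18], [5.43, 117.66], [-154.24, 154.24]. Speed limits (degrees/s): [147.25, 147.25, 180, 180, 180, 180, 180].

## Interface

Orientations are given as a 3x3 rotation matrix whose columns are the frame's x, y, z axes.
In Python, from bench import bot, viewer gives the robot as it stands. Calls block until the motion is done:
- bot.move_pose(position, orientation): joint-space move of the TCP to a pose.
- bot.move_linear(position, speed=0.15, frame=None, force_limit=None): straight line of the TCP; frame=None keeps the orientation; speed is the mean speed in m/s. With force_limit (N) it stops when the force on the tool has changed by that much, and returns True; else False.
- bot.set_joints(angles): joint-space move.
- bot.release() and bot.gripper_close(grasp_force=None): open the fingers fully, or close them until they stop; grasp_force is the grip in N (None keeps the last).
- bot.dwell(seconds).
- bot.inverse_kinematics(position, orientation): joint angles nearest the present ones, or None.
- bot.get_obs(): the state.
- viewer.grab_frame(name): name is "scene" or "side" or "wrist"; returns a dict with "color" (400x640x3 uint8, red, green, blue), "fx", "fy", "cx", "cy" (pixels), "extrinsics" (4x4, takes a point from world to camera coordinates); the wrist camera has in their place "mount" (4x4, takes a point from camera to tool coordinates, whose origin is the TCP and whose axes are the tool frame's). Camera axes: x right, y down, z forward; pixel columns grow to the right and rows downward; lengths in m; the calibration is good to about 2 mm. A picture is of the moment at which its call begins: read the wrist's pose just before it. There is no depth.
A pose or a line that the arm cannot do raises bot.Unreachable and nothing moves.
- bot.hand_in(): hands the job in, once; it reports no verdict.
The state is a dict: "time": time; "joint_positions": joint angles; "qd": joint speeds; "effort": joint torques, N m; "eef_pos": TCP position; "tool_rot": TCP orientation; "force": force on the tool from outside, world axes, zero at the start; "moment": the same for the moment, N m; "finger_gap": opening from 0.0 (shut) to 1.0 (fully open).
Only numpy, scipy, OpenCV 4.12 (cv2) and the standard library are available. Lean on these libraries where they do the work, as an engineer would, in place of code of your own. Each camera call takes 0.05 s, during which the arm holds its last target.

## Task

The small half-round plate rest has been left rocking on its round back on the bench. Stop it and set it flat side down, round side up, in the middle of the black rubber mat, with its length running along the mat's long side. Leave the larger half-round rest where it is.

Things in the scene. Friction and masses are not known exactly. Their poses are not given: they have to be found in the camera images.
- saddle: small plate rest: white half cylinder, radius 30, 60 long, with a steel sole 60 x 60 x 6 mm (36 mm high when flat side down), 0.2 to 0.4 kg. Origin: middle of the sole's underside. z: from sole to round ridge; y: along its length, plane ends at y = +-30; the round's axis is at z = 6 mm. Starts on its round back, rocking a few deg, sole steep and facing -x within 35 deg. Grip it across the ends.
- saddle_edge (a point): middle of the small rest's heavy bottom edge (a steel bar runs inside it), 30 mm along +x from the rest's origin, axes as the rest's. On its round back the rest balances with this edge lowest, the sole about 70 deg from level. Tipped over this edge until sole and bench make 65 deg or less, it falls flat by itself, pivoting on the edge.
- mat: black rubber mat, 150 mm long (y) x 110 mm wide (x) x 3 mm thick, fixed to the bench. Origin: centre of its underside; z up, so its top is at z = 3 mm. Its yaw varies by up to 20 degrees.
- big_saddle: bystander: the larger half-round plate rest, radius 45 mm, 100 mm long (y), 53 mm high, 0.9 kg, standing flat side down on the bench farther from the robot. Origin: centre of its underside; z up. Leave it alone.
Not all that is in view belongs to the job. Several things have the shape of the mat; the one meant has the colours described above.

How it is judged:
By the outcome, as a careful person would: the job done as asked, in the order asked, and still so for the second after the job is handed in, with the robot touching nothing.
It also fails if it takes over 38 s, if anything falls off the work surface, if the arm or the gripper's body presses on something with over 40 N, if the wrist force passes 120 N, or if a joint passes its speed limit or range.

## Working session

There is one attempt and no reset: what is moved stays moved. The work goes in short steps, each a Python script; the robot and the scene stay as the last script left them, time stands still between calls to the robot, and variables do not carry over. Pictures are saved under pics/ and viewed, and the job is handed in when it is done.

```bash
ls; mkdir -p pics; python3 - <<'E'
from bench import bot, viewer
import cv2,numpy as np
for n in ("scene","side","wrist"):
    f=viewer.grab_frame(n); cv2.imwrite(f"pics/{n}0.png",f["color"][:,:,::-1])
    print(n,f["fx"],f["fy"],f["cx"],f["cy"]); print(np.round(f.get("extrinsics",f.get("mount")),4).tolist())
print(bot.get_obs())
E
```

```text
pics
scene 415.1151734298747 415.1151734298747 322.4135345886479 191.37893726308312
[[-0.0263, 0.9996, 0.0078, -0.0727], [0.8441, 0.0264, -0.5355, -0.4248], [-0.5355, -0.0075, -0.8445, 1.1872], [0.0, 0.0, 0.0, 1.0]]
side 403.036224236992 403.036224236992 321.2130216248624 196.33026779151035
[[0.9782, -0.2075, -0.003, -0.5172], [-0.1358, -0.629, -0.7655, 0.1707], [0.157, 0.7492, -0.6435, 0.6738], [0.0, 0.0, 0.0, 1.0]]
wrist 276.79931713575036 276.79931713575036 318.5722891126157 202.2074572922177
[[1.0, 0.0004, 0.0018, -0.0002], [-0.0009, 0.9697, 0.2443, -0.0651], [-0.0017, -0.2443, 0.9697, -0.1617], [0.0, 0.0, 0.0, 1.0]]
{'time': 0.15, 'joint_positions': array([ 0.80878905, 18.4292911 , -4.01507031, 83.15761542,  1.29371427,
       78.54194769, -3.26014144]), 'qd': array([ 0.07021501, -0.09037982, -0.08446891, -0.21101927, -0.08065026,
       -0.02421521, -0.02942635]), 'effort': array([ 2.16972071e-04, -4.91794288e+01, -4.04079035e-01, -3.12878716e+01,
       -6.39387709e-02,  4.04033612e-02,  9.90178205e-05]), 'eef_pos': array([ 6.49584550e-01, -5.49032239e-05,  2.21723627e-01]), 'tool_rot': array([[ 9.99998933e-01, -4.45659265e-06, -1.46103867e-03],
       [-4.55733683e-06, -9.99999998e-01, -6.89504902e-05],
       [-1.46103836e-03,  6.89570751e-05, -9.99998930e-01]]), 'force': array([-0.61215519,  0.61874868,  0.16985035]), 'moment': array([ 0.01248908, -0.05248768, -0.04432355]), 'finger_gap': 1.0011788845817098}
```

View pics/scene0.png

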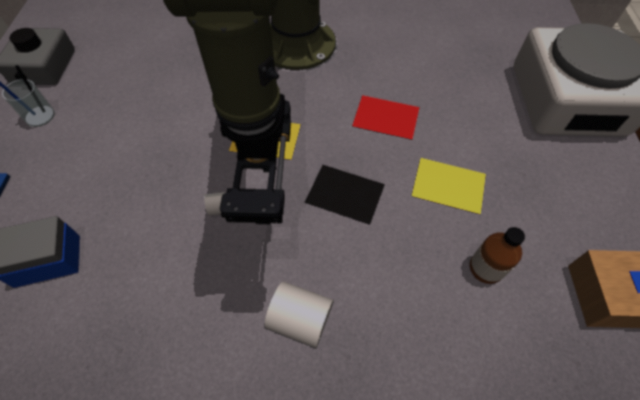

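View pics/side0.png

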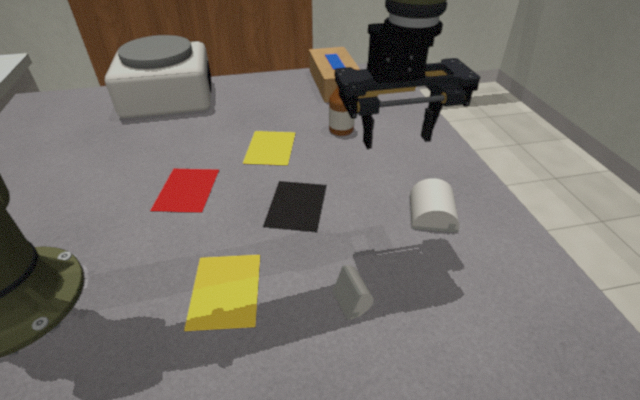

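View pics/wrist0.png

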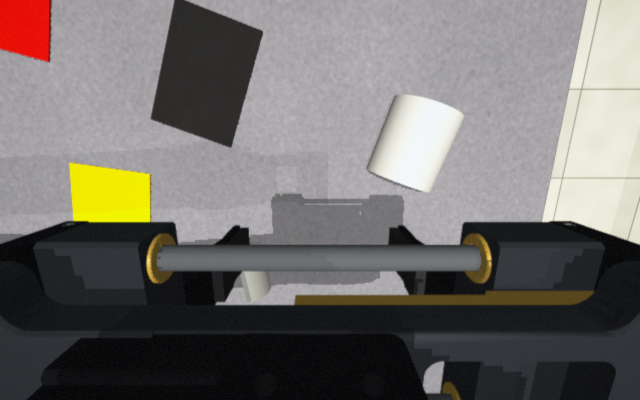

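```bash
cat > h.py <<'E'
import numpy as np,cv2
from bench import bot,viewer
def grab(n,save=None):
    o=bot.get_obs(); f=viewer.grab_frame(n); f["t"]=o["time"]
    if n=="wrist":
        T=np.eye(4);T[:3,:3]=o["tool_rot"];T[:3,3]=o["eef_pos"]
        f["c2w"]=T@f["mount"]
    else: f["c2w"]=np.linalg.inv(f["extrinsics"])
    if save: cv2.imwrite(f"pics/{save}.png",f["color"][:,:,::-1])
    return f
def ray(f,uv):
    d=np.array([(uv[0]-f["cx"])/f["fx"],(uv[1]-f["cy"])/f["fy"],1.0])
    return f["c2w"][:3,3], f["c2w"][:3,:3]@d
def onz(f,uv,z=0.):
    o,d=ray(f,uv); return o+d*(z-o[2])/d[2]
def proj(f,P):
    p=np.linalg.inv(f["c2w"])@np.r_[P,1]; return f["fx"]*p[0]/p[2]+f["cx"],f["fy"]*p[1]/p[2]+f["cy"]
def tri(f1,a,f2,b):
    o1,d1=ray(f1,a);o2,d2=ray(f2,b)
    s=np.linalg.lstsq(np.c_[d1,-d2],o2-o1,rcond=None)[0]
    return (o1+s[0]*d1+o2+s[1]*d2)/2, np.linalg.norm(o1+s[0]*d1-o2-s[1]*d2)
def rectmask(m):
    cs,_=cv2.findContours(m.astype(np.uint8),cv2.RETR_EXTERNAL,cv2.CHAIN_APPROX_NONE)
    c=max(cs,key=cv2.contourArea); return c
E
python3 - <<'E'
from h import *
out=[]
fs={n:grab(n) for n in ("scene","side")}
a=cv2.resize(fs["side"]["color"][240:340,300:420],None,fx=5,fy=5)
cv2.imwrite("pics/crop_side.png",a[:,:,::-1])
a=cv2.resize(fs["scene"]["color"][170:240,190:300],None,fx=6,fy=6)
cv2.imwrite("pics/crop_scene.png",a[:,:,::-1])
for n,f in fs.items():
    c=f["color"].max(2); sat=f["color"].astype(int).max(2)-f["color"].astype(int).min(2)
    m=(c<35)
    roi=np.zeros_like(m)
    if n=="scene": roi[155:230,300:390]=1
    else: roi[170:240,258:335]=1
    k=rectmask(m&(roi>0)); 
    h=cv2.convexHull(k)
    for e in range(2,15):
        p=cv2.approxPolyDP(h,e,True)
        if len(p)<=4:break
    p=p[:,0]
    W=np.array([onz(f,q,0.003) for q in p]); print(n,cv2.contourArea(k),p.tolist()); print(np.round(W,4).tolist(), W.mean(0)); 
    print([round(float(np.linalg.norm(W[i]-W[i-1])),4) for i in range(4)],[round(float(np.degrees(np.arctan2(*(W[i]-W[i-1])[1::-1]))),1) for i in range(4)])
f=fs["side"]
for q in [(349,319),(372,303),(348,262),(434,232)]: print(q,onz(f,q,0))
E
```

```text
scene 2569.0 [[323, 166], [382, 185], [369, 222], [306, 201]]
[[0.4335, 0.0854, 0.003], [0.4815, 0.2182, 0.003], [0.5758, 0.186, 0.003], [0.5283, 0.0509, 0.003]] [0.50477537 0.13514872 0.003     ]
[0.1009, 0.1412, 0.0996, 0.1432] [160.0, 70.1, -18.8, -109.4]
side 0.5 [[276, 203]]
[[0.4617, 0.1456, 0.003]] [0.46172145 0.14559013 0.003     ]Traceback (most recent call last):
  File "<stdin>", line 21, in <module>
IndexError: index 1 is out of bounds for axis 0 with size 1
```

```bash
sleep 1
```

```text
(no output)
```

View pics/crop_side.png

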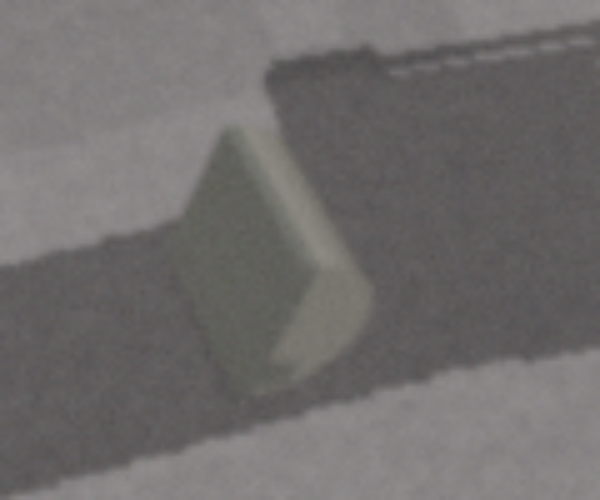

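View pics/crop_scene.png

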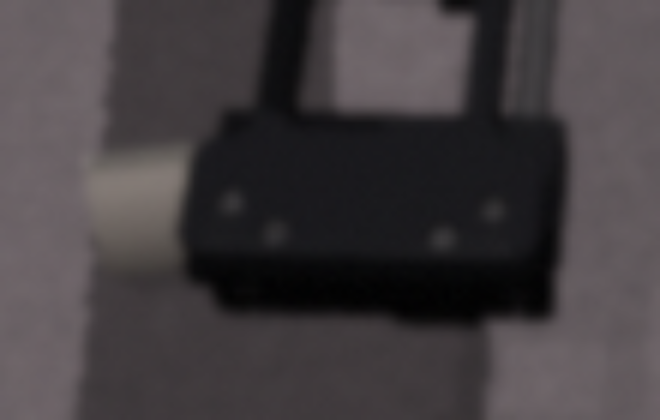

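```bash
python3 - <<'E'
from h import *
fs={n:grab(n) for n in ("scene","side")}
f=fs["side"]; print("sidecam",f["c2w"][:3,3],"scene",fs["scene"]["c2w"][:3,3])
for n,f in fs.items():
    m=f["color"].max(2)<60
    roi=np.zeros_like(m)
    if n=="scene": roi[155:230,300:390]=1
    else: roi[170:240,258:335]=1
    k=rectmask(m&(roi>0)); (h)=cv2.convexHull(k)
    for e in range(2,15):
        p=cv2.approxPolyDP(h,e,True)
        if len(p)<=4:break
    p=p[:,0]
    W=np.array([onz(f,q,0.003) for q in p]); print(n,cv2.contourArea(k),p.tolist(), W.mean(0)); 
    print([round(float(np.linalg.norm(W[i]-W[i-1])),4) for i in range(len(W))],[round(float(np.degrees(np.arctan2(*(W[i]-W[i-1])[1::-1]))),1) for i in range(len(W))])
    M=cv2.moments(k); c=(M["m10"]/M["m00"],M["m01"]/M["m00"]); print("centroid",onz(f,c,.003))
f=fs["side"]
for c,z in [((245,390),0),((315,265),.05),((235,130),.05),((180,225),0.0),((280,365),0)]: print(c,np.round(onz(f,(300+c[0]/5,240+c[1]/5),z),4))
print("big base", [np.round(onz(fs["side"],q,0),3) for q in [(413,228),(457,231)]])
for p in [(.62,-.27,.24),(.56,-.25,.24)]:
    print(bot.inverse_kinematics(p,[[1,0,0],[0,-1,0],[0,0,-1]]))
E
```

```text
sidecam [ 0.42334455 -0.50475201  0.56263664] scene [0.99240948 0.09272484 0.77562414]
scene 2747.0 [[323, 165], [383, 184], [369, 223], [305, 202]] [0.50462679 0.13519131 0.003     ]
[0.1066, 0.1435, 0.1053, 0.145] [160.0, 70.4, -19.2, -109.0]
centroid [0.5072496  0.13572778 0.003     ]
side 2222.5 [[279, 182], [325, 186], [316, 231], [264, 226]] [0.50264121 0.1307942  0.003     ]
[0.1429, 0.1047, 0.1424, 0.1044] [70.6, -20.1, -109.5, 160.1]
centroid [0.50091304 0.12561318 0.003     ]
(245, 390) [ 0.5413 -0.1542  0.    ]
(315, 265) [ 0.5632 -0.1474  0.05  ]
(235, 130) [ 0.5529 -0.0904  0.05  ]
(180, 225) [ 0.5363 -0.0868  0.    ]
(280, 365) [ 0.5547 -0.1476  0.    ]
big base [array([0.718, 0.017, 0.   ]), array([ 0.799, -0.01 ,  0.   ])]
[18.72652684 21.0710293   3.44552076 77.66017514 -1.25249594 81.30559534
 22.13152724]
[18.81210016 13.36948774  3.30292309 87.44485605 -0.77707859 79.20803837
 22.17121299]
```

```bash
cat >> h.py <<'E'
def Rt(yaw,tilt):
    """tool rot: saddle y-dir at yaw deg (about 90); tool x=-ydir; tilt>0 : fingers point outward (+x side)"""
    y=np.array([np.cos(np.radians(yaw)),np.sin(np.radians(yaw)),0]); n=np.array([y[1],-y[0],0]) # n ~ +x
    t=np.radians(tilt); z=n*np.sin(t)-np.array([0,0,1])*np.cos(t); x=-y
    return np.c_[x,np.cross(z,x),z]
E
python3 - <<'E'
from h import *
for a in (0,-15,-25,-35,-45):
    R=Rt(97,a); g=np.array([.555,-.12,.03])
    q=bot.inverse_kinematics(g+.019*R[:,2],R); q2=bot.inverse_kinematics(g+[0,0,.12]+.019*R[:,2],R); print(a,None if q is None else np.round(q), None if q2 is None else np.round(q2))
for yaw in (70,-110):
  for t in (35,45,50,55,60):
    R=Rt(yaw,t); g=np.array([.503,.133,.03])
    q=bot.inverse_kinematics(g+.019*R[:,2],R); q2=bot.inverse_kinematics(g+[0,0,.12]+.019*R[:,2],R); print(yaw,t,None if q is None else np.round(q), None if q2 is None else np.round(q2))
R=Rt(97,0)
bot.move_pose([.56,-.12,.2],R)
f=grab("wrist","w1"); f2=grab("side","s1")
cv2.imwrite("pics/s1c.png",cv2.resize(f2["color"][240:340,300:420],None,fx=5,fy=5)[:,:,::-1])
f=grab("wrist","w2"); print(bot.get_obs()["time"],bot.get_obs()["eef_pos"])
E
```

```text
0 [  2.  20.   9. 108.  -4.  53. -70.] [  2.  12.   9. 102.  -2.  66. -72.]
-15 [ -1.  30.  10.  95.  -1.  70. -74.] [ -1.  23.  10.  90.   0.  82. -74.]
-25 [ -1.  37.  10.  87.   0.  81. -75.] [ -2.  30.  11.  82.   1.  92. -74.]
-35 [ -2.  44.  11.  78.   1.  92. -75.] [ -2.  37.  11.  75.   2. 102. -74.]
-45 [ -2.  52.  11.  70.   2. 103. -75.] [ -2.  45.  12.  67.   3. 112. -74.]
70 35 None None
70 45 [  3.  14. -47. 137.  86.  48. 137.] None
70 50 [-42.  12.  -4. 140.  88.  45. 128.] [-107.  -17.   58.  139.   78.   61.  152.]
70 55 None [-67.  -5.  17. 140.  77.  53. 146.]
70 60 None None
-110 35 [  5.  38. -17.  89.  -7.  84.  61.] [  5.  31. -18.  85.  -9.  95.  59.]
-110 45 [  6.  45. -17.  82.  -9.  94.  62.] [  6.  38. -17.  80. -12. 103.  60.]
-110 50 [  6.  49. -17.  79. -11.  98.  62.] [  6.  41. -17.  77. -13. 107.  59.]
-110 55 [  6.  53. -16.  76. -12. 102.  62.] [  6.  44. -17.  74. -14. 111.  59.]
-110 60 [  6.  56. -16.  72. -13. 107.  62.] [  7.  48. -18.  72. -16. 115.  59.]
1.6083 [ 0.56046954 -0.11923084  0.20005377]
```

```bash
sleep 1
```

```text
(no output)
```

View pics/w1.png

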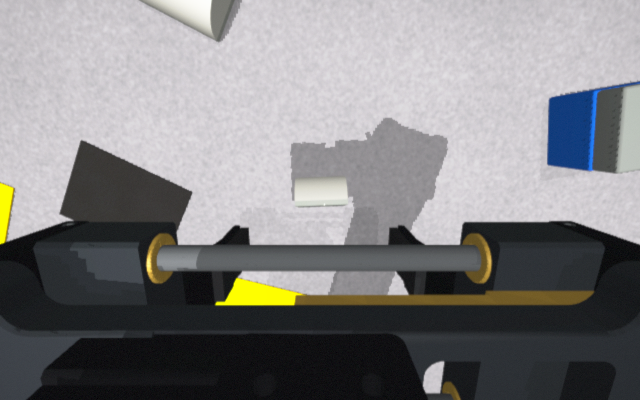

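View pics/s1c.png

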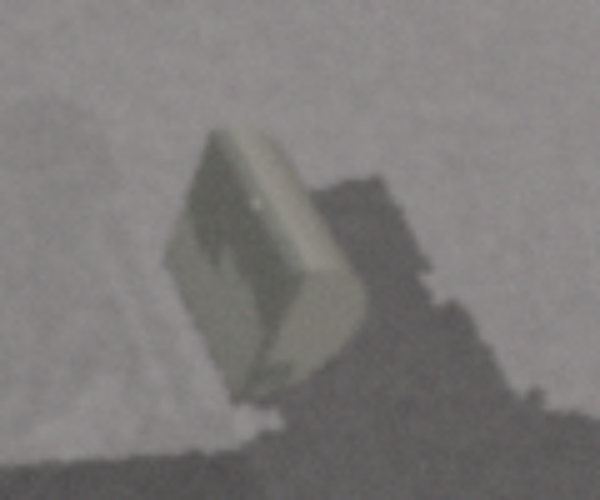

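```bash
python3 - <<'E'
from h import *
f=grab("wrist"); s=grab("side")
a=cv2.resize(f["color"][160:225,270:370],None,fx=7,fy=7)
cv2.imwrite("pics/w3c.png",a[:,:,::-1])
cv2.imwrite("pics/s3c.png",cv2.resize(s["color"][250:335,310:390],None,fx=7,fy=7)[:,:,::-1])
import pickle; pickle.dump((f,s),open("f3.pkl","wb"))
E
sleep 1
```

```text
(no output)
```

View pics/w3c.png

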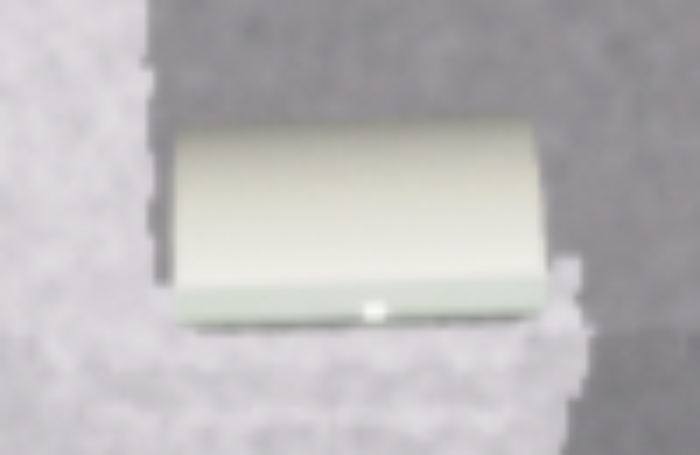

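View pics/s3c.png

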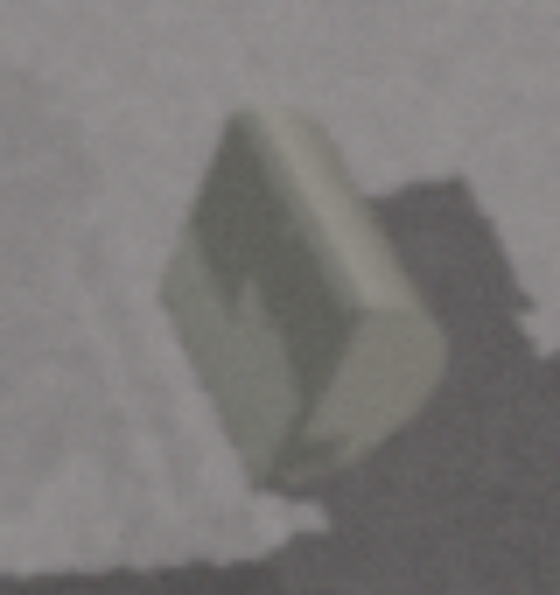

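```bash
python3 - <<'E'
from h import *
import pickle
f,s=pickle.load(open("f3.pkl","rb"))
A,e1=tri(f,(347.3,205),s,(361.1,294.6)); B,e2=tri(f,(296.7,206.2),s,(343.6,265.7)); print(A,e1,B,e2)
d=B-A; print(np.linalg.norm(d), np.degrees(np.arctan2(d[1],d[0])))
C=onz(s,(347.9,319.7),.004);D=onz(s,(333.1,291.4),.004);d=D-C;print(C,D,np.linalg.norm(d), np.degrees(np.arctan2(d[1],d[0])))
# far (outer) silhouette
for q in [(295,178),(345.5,177)]: print(onz(f,q,.03))
print("sole length",np.linalg.norm(A-C),np.linalg.norm(B-D), (A+B+C+D)/4)
v=(A+B)/2-(C+D)/2; print("angle",np.degrees(np.arctan2(v[2],np.hypot(v[0],v[1]))))
E
```

```text
[ 0.5545818  -0.15543457  0.06074284] 0.005244666112272908 [ 0.54443573 -0.09809945  0.06197802] 0.0006509764269435017
0.058239029079962853 100.03521947443689
[ 0.53797007 -0.15929456  0.004     ] [ 0.52757699 -0.10161327  0.004     ] 0.058610126508824925 100.2140226856382
[ 0.57023789 -0.09063537  0.03      ]
[ 0.57904692 -0.15102692  0.03      ]
sole length 0.05925030581565169 0.06048152619782011 [ 0.54114115 -0.12861046  0.03268022]
angle 73.36637409560385
```

```bash
python3 - <<'E'
from h import *
R=Rt(100.1,-30); g=np.array([.554,-.1255,.029]); p=g+.019*R[:,2]
print(p)
bot.move_pose(p-.09*R[:,2],R)
print(bot.move_linear(p,speed=.12,force_limit=10)); o=bot.get_obs(); print(o["time"],o["eef_pos"],o["force"])
s=grab("side","s4"); cv2.imwrite("pics/s4c.png",cv2.resize(s["color"][180:340,260:440],None,fx=4,fy=3.5)[:,:,::-1])
E
```

```text
[ 0.54464722 -0.12716598  0.01254552]
False
3.275 [ 0.54565752 -0.12724311  0.01370486] [-0.56909052  0.62020044 -0.83004744]
```

```bash
sleep 1
```

```text
(no output)
```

View pics/s4c.png

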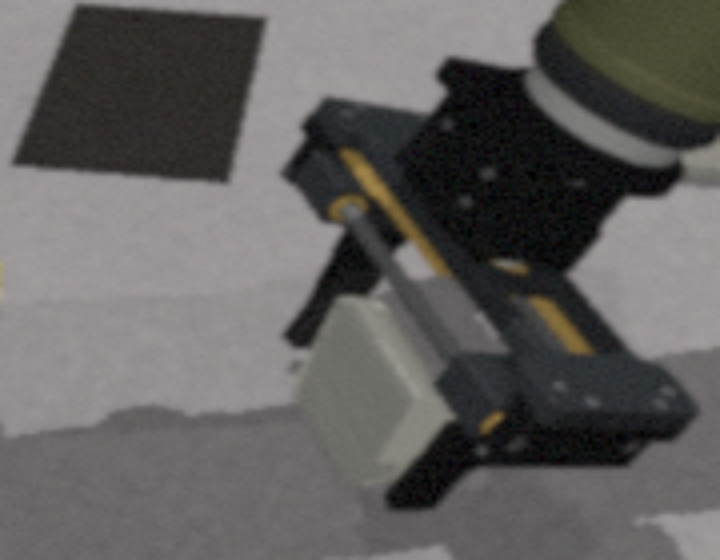

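The fingers straddle the small rest: the near finger is at crop (420,480) and the far one at (310,330). I'll close now.

```bash
python3 - <<'E'
from h import *
bot.gripper_close(35); o=bot.get_obs(); print(o["time"],o["eef_pos"],o["force"],o["finger_gap"])
bot.dwell(.2)
s=grab("side"); cv2.imwrite("pics/s5c.png",cv2.resize(s["color"][180:340,260:440],None,fx=4,fy=3.5)[:,:,::-1])
E
```

```text
3.9167 [ 0.54453458 -0.12647116  0.01253367] [ 0.21560309  2.35659252 -0.19459402] 0.6862405000638183
```

```bash
sleep 1
```

```text
(no output)
```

View pics/s5c.png

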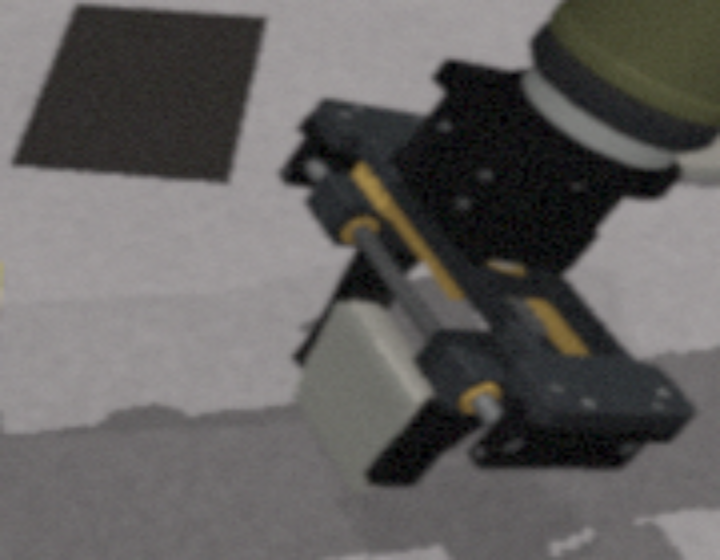

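```bash
python3 - <<'E'
from h import *
o=bot.get_obs(); p=o["eef_pos"]
bot.move_linear(p+[0,0,.12],speed=.15)
o=bot.get_obs(); print(o["time"],o["finger_gap"],o["force"])
R=Rt(-109.8,55); n=np.array([R[0,2],R[1,2],0]); n/=np.linalg.norm(n)
g=np.array([.5036,.133,0])+.008*n+[0,0,.085]; t=g+.019*R[:,2]
bot.move_pose(t,R); o=bot.get_obs(); print(o["time"],o["finger_gap"],o["force"],o["eef_pos"],t)
for c in ("side","scene","wrist"): grab(c,c+"6")
E
```

```text
5.1167 0.6858354329418915 [ 0.58229174 -0.28952469 -2.77609965]
7.0667 0.6863829302881694 [ 0.35546973 -0.36053693 -2.94071267] [0.48158421 0.14044481 0.07382114] [0.48142919 0.14098198 0.07410205]
```

```bash
sleep 1
```

```text
(no output)
```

View pics/side6.png

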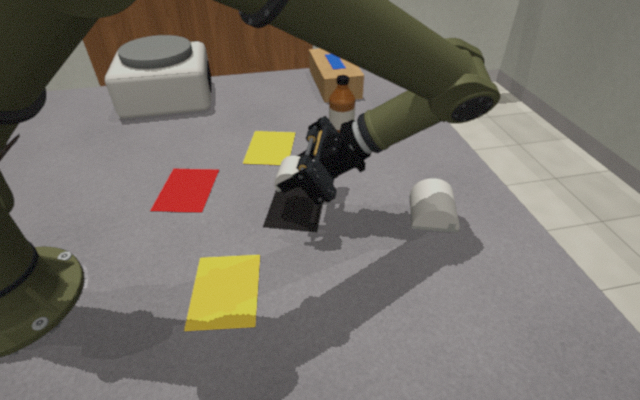

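View pics/wrist6.png

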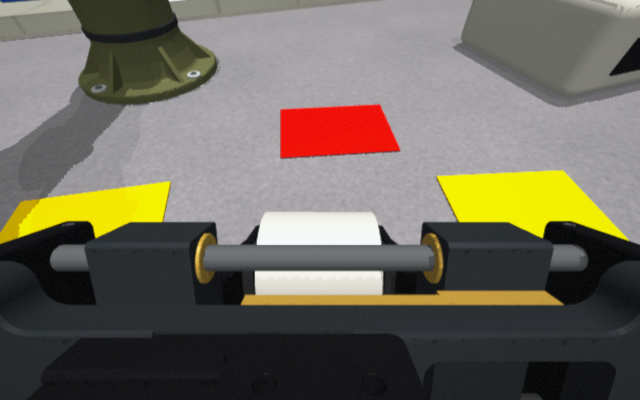

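View pics/scene6.png

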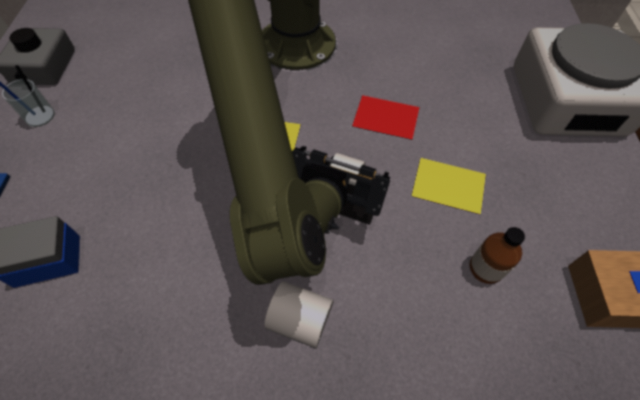

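```bash
python3 - <<'E'
from h import *
o=bot.get_obs(); p=o["eef_pos"]; R=o["tool_rot"]
print(bot.move_linear(p-[0,0,.04],speed=.1), bot.move_linear(p-[0,0,.075],speed=.03,force_limit=3)); o=bot.get_obs(); print(o["time"],o["finger_gap"],o["force"],o["eef_pos"],"grasp",o["eef_pos"]-.019*o["tool_rot"][:,2])
s=grab("side"); cv2.imwrite("pics/s7c.png",cv2.resize(s["color"][130:250,240:400],None,fx=5,fy=5)[:,:,::-1])
E
```

```text
False True
8.4583 0.6869207192089463 [ 2.19973434 -0.36014145  4.4087174 ] [0.48152439 0.14070756 0.01601972] grasp [0.49618174 0.13541927 0.02689152]
```

```bash
sleep 1
```

```text
(no output)
```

View pics/s7c.png

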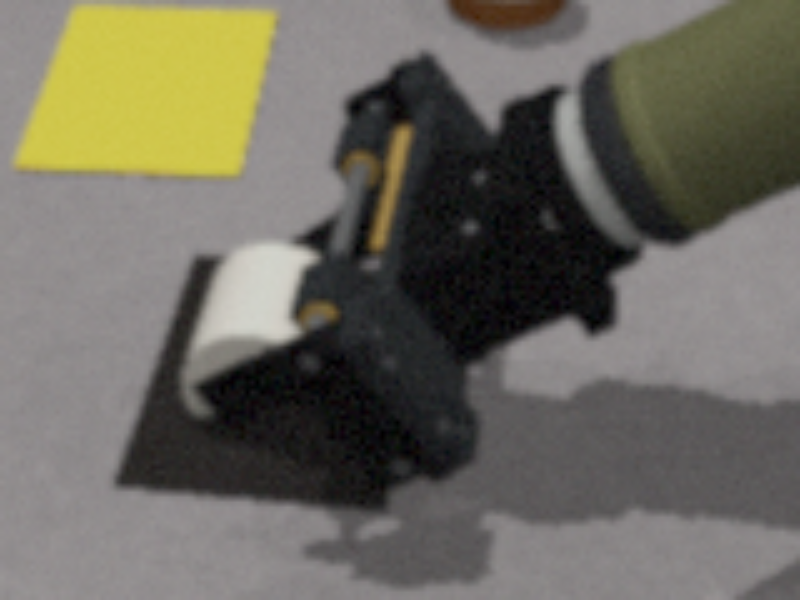

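```bash
python3 - <<'E'
from h import *
bot.release(); bot.dwell(.2); o=bot.get_obs(); print(o["time"],o["force"])
R=o["tool_rot"]; p=o["eef_pos"]
bot.move_linear(p-.09*R[:,2],speed=.15)
bot.move_pose([.5,-.15,.25],Rt(90,0))
print(bot.get_obs()["time"])
f=grab("scene","scene8"); s=grab("side","side8")
cv2.imwrite("pics/s8c.png",np.hstack([cv2.resize(s["color"][150:250,240:340],None,fx=4,fy=4),cv2.resize(f["color"][145:245,295:395],None,fx=4,fy=4)])[:,:,::-1])
import pickle; pickle.dump((f,s),open("f8.pkl","wb"))
E
```

```text
9.4833 [-0.37884026  1.38214857  0.08712959]
12.25
```

```bash
sleep 1
```

```text
(no output)
```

View pics/s8c.png

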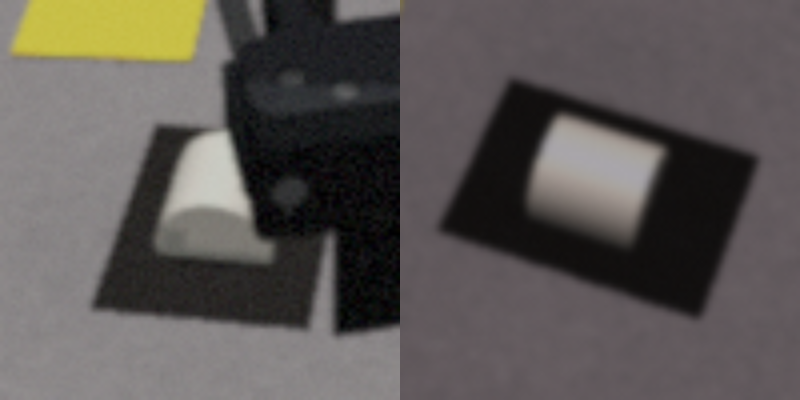

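View pics/scene8.png

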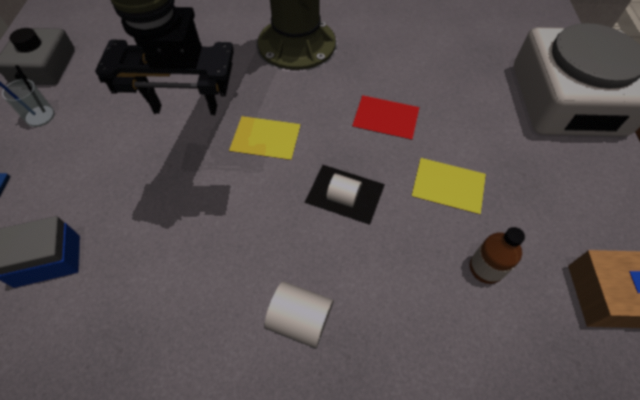

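```bash
python3 - <<'E'
from h import *
import pickle
f,s=pickle.load(open("f8.pkl","rb"))
sc=lambda x,y:(295+(x-400)/4-.4,145+y/4-.4); sd=lambda x,y:(240+x/4-.4,150+y/4-.4)
M=np.array([onz(f,sc(*q),.003) for q in [(512,78),(760,156),(701,320),(438,232)]]); print("mat sc",M.mean(0),np.linalg.norm(np.diff(M,axis=0),axis=1))
MS=np.array([onz(s,sd(*q),.003) for q in [(155,125),(93,309),(308,328)]]);  print("mat sd",MS,np.linalg.norm(np.diff(MS,axis=0),axis=1), (MS[0]+MS[2])/2)
c=(M.mean(0)); u=lambda d:np.degrees(np.arctan2(d[1],d[0]))
a,b=[onz(f,sc(*q),.003) for q in [(530,213),(633,248)]]; print("near base",a,b,np.linalg.norm(b-a),u(b-a),"mat",u(M[1]-M[0]),u(M[2]-M[3]))
n=np.array([.94,-.34,0]); print("centre est sc", (a+b)/2-.03*n)
a,b=[onz(s,sd(*q),.003) for q in [(155,249),(274,263)]]; y=np.array([.34,.94,0]);print("end base",a,b,np.linalg.norm(b-a),u(b-a)+90,"centre est sd",(a+b)/2+.03*y)
# top ridge in scene
r=[onz(f,sc(*q),.039) for q in [(556,116),(664,150)]]; print("far sil",r)
E
```

```text
mat sc [0.50502941 0.13579913 0.003     ] [0.14828099 0.11058423 0.14905788]
mat sd [[0.47635871 0.22056472 0.003     ]
 [0.42734917 0.07934954 0.003     ]
 [0.5288041  0.04395431 0.003     ]] [0.14947797 0.10745197] [0.5025814  0.13225952 0.003     ]
near base [0.51885936 0.09656108 0.003     ] [0.53924191 0.15248988 0.003     ] 0.05952712906229248 69.97636195112138 mat 70.55488191393975 70.62853498359611
centre est sc [0.50085063 0.13472548 0.003     ]
end base [0.46302545 0.11682309 0.003     ] [0.52112311 0.09342023 0.003     ] 0.0626341155593944 68.05947902204694 centre est sd [0.50227428 0.13332166 0.003     ]
far sil [array([0.47906626, 0.10917628, 0.039     ]), array([0.49931021, 0.16702691, 0.039     ])]
```

```bash
python3 - <<'E'
from h import *
bot.move_pose([.5,.10,.25],Rt(-109.8,0)); bot.dwell(.3)
f=grab("wrist","w9"); print(bot.get_obs()["time"],bot.get_obs()["force"])
c=f["color"]; print(proj(f,[.503,.133,.003]))
import pickle; pickle.dump(f,open("f9.pkl","wb"))
u,v=map(int,proj(f,[.503,.133,.003]))
print(u-100,v-75);cv2.imwrite("pics/w9c.png",cv2.resize(c[v-75:v+75,u-100:u+100],None,fx=4,fy=4)[:,:,::-1])
E
```

```text
14.6833 [-0.08335352 -0.28214026 -0.19832977]
(np.float64(340.98373111374895), np.float64(172.166855161173))
240 97
```

```bash
sleep 1
```

```text
(no output)
```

View pics/w9c.png

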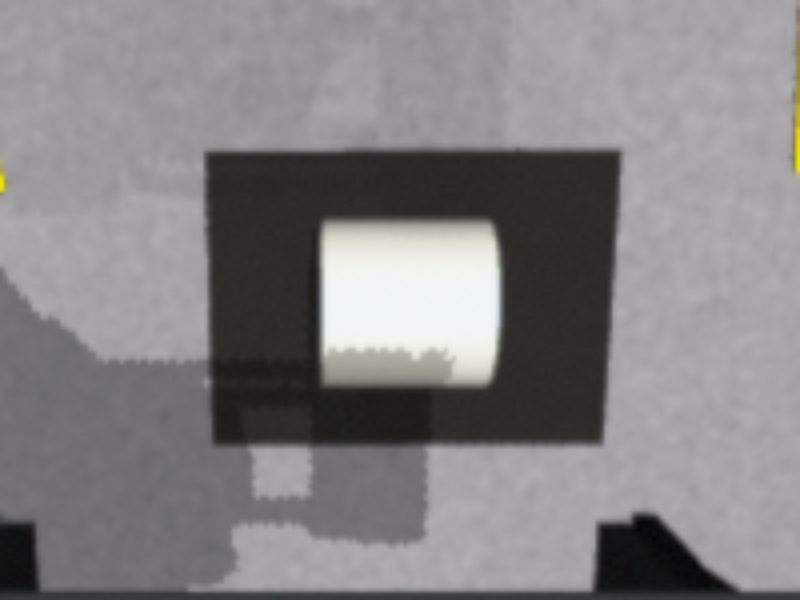

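```bash
python3 - <<'E'
from h import *
import pickle
f=pickle.load(open("f9.pkl","rb"))
w=lambda x,y:(240+x/4-.4,97+y/4-.4)
M=np.array([onz(f,w(*q),.003) for q in [(206,151),(620,151),(603,443),(213,443)]]); c=M.mean(0); y=(M[1]-M[0]+M[2]-M[3]);y/=np.linalg.norm(y); n=np.array([y[1],-y[0],0])
print(c,np.linalg.norm(np.diff(M,axis=0),axis=1),np.degrees(np.arctan2(y[1],y[0])))
T=[ray(f,w(410,r))[1] for r in (218,388)]; T=[t/np.linalg.norm(t) for t in T]; d=T[0]+T[1]; o=f["c2w"][:3,3]
P=o+d*(.009-o[2])/d[2]
# ends: rest sides at round-tangent heights ; use ridge z=.039 mid columns
E=[onz(f,w(x,303),.039) for x in (321,500)]
print("n offset mm",(P-c)@n*1e3,"along",((E[0]+E[1])/2-c)@y*1e3,"len",np.linalg.norm(E[0]-E[1]))
E
```

```text
[0.50342744 0.13476701 0.003     ] [0.14842816 0.10851093 0.14921017] 70.2221927951429
n offset mm -0.12940582137632603 along -3.054568077748034 len 0.06050376536943667
```

```bash
python3 - <<'E'
from h import *
print(bot.get_obs()["time"]); print(bot.hand_in())
E
```

```text
14.6833
the job is handed in; nothing more can be done
None
```

The small rest is now on the black mat, flat side down and round side up, about 3 mm from the middle. The job was handed in at 14.7 s, and no verdict came back.

**What I did:** I stopped the rocking by gripping the rest across its ends, with the fingers 59.7 mm apart for a 60 mm length. I carried it to the mat, tipped it over its heavy edge, set that edge down at about 3 N and let go, and it fell flat.

**Last checks:**
- **Wrist view from above:** it is about 0 mm off centre across the mat and about 3 mm off along it, with its length in line with the mat's long side at 70°.
- **Scene and side cameras:** the scene view put it about 4 mm off across the mat and the side view within about 1 mm. The three views therefore differ by a few mm, close to the 2 mm calibration, so I did not nudge it.
- **Angle:** the scene view agrees with the mat's long side to within 1°. The side view read about 2° less, from a short edge.
- **Larger rest and robot:** the larger rest looks to be where it started in the pictures. I did not measure it again, but nothing went near it. The gripper was open and well clear of everything at hand-in.

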